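Re-seat a blank under the flip flap of a marking nest

TASK

The round aluminium blank in the marking nest has crept back from its stop screw. Push the yellow bar with closed fingertips to tip the blue flap up past its snap point so that it springs open, slide the blank along its V groove until it presses lightly against the brass stop screw (about 10 N for about a second), then tip the flap back over so that it snaps down onto the blank and leaves it tight against the screw. Nudge, do not pinch or force: the flap must never feel more than 18 N from the fingers, nor the screw more than 25 N from the blank, and leave the loose tube bundle and the loose cutter alone.

Things in the scene. Friction and masses are not known exactly. Their poses are not given: they have to be found in the camera images.
- nest: marking nest, fixed to the desk: dark steel base 90 x 190 x 10 mm with a steel V groove. Origin on its underside below the groove; z up, y along the groove to the stop screw, x across it to the hinge (towards the robot). Groove from y = -60 to 45 mm, 33 mm wide over all, top at z = 23 mm; blank's axis at x = 0, z = 30 mm. A coil spring stands beside the lever at y = 55 mm, under 80 mm high
- flap_hinge (a point): point on the flap's hinge axis at the middle of the flap: in the nest frame x = 35, y = 20 mm, 46 mm above the nest's underside; the axis runs along the nest's y. Cheeks at y = -4 and 44 mm hold it, 53 mm high
- end_stop: grey stop bracket on the nest, 40 x 14 x 46 mm, origin at its foot's centre, 10 mm above the nest's underside, 82 mm along the nest's y; axes as the nest's. A rigid brass stop screw, 14 mm thick, points from it to -y on the blank's axis. Its projection varies from run to run and is not reported: its flat tip lies 24 to 48 mm to the -y side of this origin. See it or feel for it
- flap (a joint): blue flap's angle, rad: 0 shut (rubber pad presses on the blank and holds it), 0.90 open stop. An over-centre spring pulls it to the nearer end; snap point 0.45 (lever upright). Pushing the bar takes up to about 5 N, which falls to nothing past the snap point, where the flap runs from the finger to the other end by itself
- flap_bar (a point): centre of the yellow bar (9 mm thick, 57 mm long along the nest's y) at the lever's end, 80 mm from the hinge. In the nest frame, shut: x = 0, z = 118 mm; upright: x = 35, z = 126 mm; open: x = 70, z = 118 mm. Push it level towards +x to open, -x to shut, fingertips 12 to 16 mm below the shut bar's centre; then lift off upwards, for the pad arm below swings up to z = 90 mm (shut: 56 mm)
- blank_center (a point): centre of the round aluminium blank, 28 mm thick, 100 mm long, about 0.15 kg, lying in the groove 30 mm above the nest's underside; its y axis runs along the bar towards the stop screw. It slides with 1 to 2 N; slide it slowly (about 15 mm/s), as a fast knock on the rigid screw is a force too
- blank_front (a point): centre of the blank's end face towards the stop screw
- blank_back (a point): centre of the blank's rear end face, the one to push; it may lie over the groove, so fingertips should stay at least 24 mm above the nest's underside
- tube_bundle_loose: loose bundle of dark tubes in a blue rack, 106 x 65 x 77 mm, a bystander; origin under its centre
- capped_cutter_loose: loose small cutter with a green cap, 49 x 18 x 13 mm, a bystander; origin under its centre

How it is judged:
On the way, in this order (a step that is already met when the one before it is completed fails the run):
1. the flap has sprung open against its open stop (value of joint flap above 0.83 rad), for 0.2 s.
2. with the flap open, the blank is pressed against the stop screw with at least 5 N (value of joint flap above 0.8 rad and contact force between blank and end_stop above 5 N), for 0.2 s.
3. the flap is snapped shut on the blank (value of joint flap below 0.08 rad), for 0.2 s.
At the end, for the whole second after the job is handed in: the flap is shut (within 0.08 rad) and its pad presses on the blank; the middle of the blank's front face is within 3 mm of the middle of the stop screw's tip; all at rest (value of joint flap below 0.08 rad and distance between blank_front and screw_tip below 0.003 m and linear speed of blank below 0.01 m/s and velocity of joint flap below 0.05 rad/s and contact force between flap and blank above 1 N); the robot touches nothing.
It fails at once if the fingers or arm push the flap with more than 18 N (contact force between any of the fingers, the arm and flap above 18 N).
It fails at once if the blank is pressed on the stop screw with more than 25 N (contact force between blank and end_stop above 25 N).
It fails at once if a loose bystander is shifted by more than 20 mm (distance of any of tube_bundle_loose, capped_cutter_loose from where it was at the start of the episode above 0.02 m).
It also fails if it takes over 64 s, if anything falls off the work surface, if the arm or the gripper's body presses on something with over 40 N, if the wrist force passes 120 N, or if a joint passes its speed limit or range.

ROBOT

A 6-joint arm with a two-finger parallel gripper is mounted at the origin on a cart in front of the work surface, level with it; the furniture and walls round the work are solid. World frame = base frame: x ahead of the robot, y to its left, z up, the work surface at z = 0. Lengths are in m, angles in rad, forces in N, time in s.
With the tool pointing down it reaches from about 0.275 to 1 m from the base axis. Payload 8.4 kg.
Tool frame: the origin (TCP) lies midway between the tips of the shut fingers; the grasp point (between the pads) lies 19 mm behind it; z points along the fingers, y is the direction in which the jaws open and shut (so a half turn about z gives the same grasp; the last joint's range is limited). The gripper opens to 85 mm and grips with 20 to 120 N. Pads are 22 mm wide; open, the fingers measure 114 mm over their backs; the gripper's body (76 mm by 85 mm) begins 54 mm behind the grasp point. The pads swing forward as they close: fully open they stand 13 mm farther back than shut.
Start: joints at [1.299, 0.353, 1.633, -0, 1.155, -0.002], TCP at [0.167, 0.602, 0.231] pointing down, gripper open.
Joint ranges: [-2.63, 2.63], [-0.92, 2.1], [0.06, 2.66], [-1.3, 4.44], [0, 2.69], [-3.02, 3.02]. Speed limits (rad/s): [2.22, 2.22, 2.79, 3.14, 3.14, 3.14].

INTERFACE

Orientations are given as a rotation vector (axis times angle).
In Python, from rig import bot, eyes, job_done, nets gives the robot as it stands. The module is installed in compiled form; this text tells all that it offers.
- The arm moves only by the tool carry_out, never from a script. Its argument "targets" is one flat list of numbers, 4 for each row, row after row: the shift along the world's x, y, z in units of 25 mm (1.0 is 25 mm), then the turn about the world's z in units of 6 degrees (1.0 is 6 degrees). A call has 1 to 10 rows; each row is the pose to reach, as a shift and turn from the pose commanded when the call began; what a row does not reach only later rows make up. A row lasts 1/12 s, in which the tool goes at most 41.7 mm and 7.16 degrees, less where a joint would pass 70% of its speed; a pose out of reach is approached as far as the arm can. A call with a gripper value outside its range is refused whole. "claw" is the closure, from 0 (fully open) to 1 (shut), set as the call begins (left out, the last holds). The fingers move at their own pace and stop on an object; "grip_force" is the grip in N (left out, the last holds). Time passes only in rows, so rows that repeat a pose let the fingers close. It gives the time, the measured TCP pose, the force and the opening at its end, in the units of the state.
- bot.get_obs(): the state, without advancing time (a new reading comes with each control period).
- eyes.grab_frame(name): name is "side" or "top" or "wrist"; returns the picture (384x512x3 uint8, red, green, blue); there is no depth.
- eyes.calibration(name): a dict with "mtx" (3x3 intrinsics, pixels), "rvec" (rotation vector, rad) and "tvec" (3), from world to camera coordinates, as OpenCV has them. Camera axes: x right, y down, z forward; pixel columns grow to the right and rows downward; lengths in m; the calibration is good to about 2 mm. A picture is of the moment at which its call begins: read the wrist's pose just before it. calibration takes no time and is no camera call; for the wrist camera it gives the pose at the moment of the call.
- job_done(): hands the job in, once; it reports no verdict.
Trained networks look in the newest picture that a camera, given by its name, has taken for a name from the list of things; names that differ only in an ending like _2 or _b are one class to them, and where a whole thing is asked for, a point or a joint stands for the part that bears it (a point fixed in the world has none). Each returns a list of dicts, best first, with "confidence" (0 to 1); they miss things now and then, are a little off and sometimes report something else, mostly with a low value. They report only what shows in the picture. A call takes as long as a camera call.
- nets.spot_in(name, camera): "rect" ([left, top, right, bottom] in pixels, round what is visible of it).
The state is a dict: "t": time; "q": joint angles; "qd": joint speeds; "joint_efforts": joint torques, N m; "ee_pos": TCP position; "orientation": TCP orientation; "force": force on the tool from outside, world axes, zero at the start; "wrist_torque": the same for the moment, N m; "finger_gap": finger opening in m.
Only numpy, scipy, OpenCV 4.12 (cv2) and the standard library are available. Lean on these libraries where they do the work, as an engineer would, in place of code of your own. Each camera call takes 0.05 s, during which the arm holds its last target.

## Working session

There is one attempt and no reset: what is moved stays moved. The work goes in short steps, Python scripts to look and compute and a tool call to move; the robot and the scene stay as the last step left them, time stands still between calls to the robot, and variables do not carry over. Pictures are saved under pics/ and viewed, and the job is handed in when it is done.

Besides the shell and the picture viewer there is one more tool, called after "Emit:" as name(argument=value, ...) on one line, values as JSON. carry_out: Moves the arm, as the interface text tells. Its arguments: {"type":"object","properties":{"targets":{"type":"array","items":{"type":"number"}},"claw":{"type":"number"},"grip_force":{"type":"number"}},"required":["targets"]}

```bash
mkdir -p pics; python3 - <<'E'
from rig import bot,eyes,nets
import cv2,numpy as np
o=bot.get_obs();print(o['t'],o['ee_pos'],o['orientation'],o['force'],o['finger_gap'])
for c in ["side","top","wrist"]:
    im=eyes.grab_frame(c);cv2.imwrite(f'pics/a_{c}.png',im[:,:,::-1])
    k=eyes.calibration(c);R=cv2.Rodrigues(np.array(k['rvec']))[0];print(c,k['mtx'],(-R.T@np.array(k['tvec']).ravel()),R[2])
for c in ["side","top"]:
    for n in ["nest","end_stop","flap","flap_bar","blank_center","tube_bundle_loose","capped_cutter_loose"]:
        print(c,n,[(d['confidence'],d['rect']) for d in nets.spot_in(n,c)][:2])
E
```

```text
0.0 [0.16645225 0.60190021 0.23055335] [-4.22417464e-01 -3.11287749e+00  2.22395272e-03] [ 0.03179554  0.28301001 -0.30374397] 0.08507841160145964
side [[495.57179575   0.         255.48794031]
 [  0.         495.57179575 183.86229657]
 [  0.           0.           1.        ]] [ 0.16052474 -0.67379619  0.47667272] [ 0.30391217  0.86151354 -0.40673311]
top [[396.85657378   0.         256.15784459]
 [  0.         396.85657378 199.34977245]
 [  0.           0.           1.        ]] [0.3778518  0.16797682 1.09951531] [ 0.0592694  -0.00291265 -0.99823777]
wrist [[286.20445102   0.         257.93261161]
 [  0.         286.20445102 189.28536466]
 [  0.           0.           1.        ]] [0.10285121 0.62028306 0.37459229] [ 0.25374665 -0.06978974 -0.96474972]
side nest [(0.58, [226.6, 184.9, 246.3, 209.5]), (0.56, [184.4, 141.0, 256.3, 221.1])]
side end_stop [(0.64, [202.2, 143.2, 228.6, 185.4]), (0.58, [223.6, 184.1, 247.9, 209.3])]
side flap [(0.71, [203.1, 143.1, 231.6, 186.4])]
side flap_bar [(0.64, [203.8, 145.4, 234.4, 188.4]), (0.6, [247.3, 255.6, 262.1, 267.3])]
side blank_center [(0.5, [293.5, 231.5, 374.2, 298.1]), (0.44, [199.4, 169.6, 228.3, 192.4])]
side tube_bundle_loose [(0.81, [296.5, 230.5, 375.3, 298.2]), (0.7, [201.2, 140.9, 233.3, 190.0])]
side capped_cutter_loose [(0.47, [248.1, 254.1, 262.5, 268.6])]
top nest [(0.72, [179.9, 188.3, 246.6, 231.0])]
top end_stop [(0.76, [223.3, 191.2, 246.9, 211.2])]
top flap [(0.53, [205.8, 201.3, 223.3, 223.7])]
top flap_bar [(0.6, [205.0, 198.0, 225.6, 222.1]), (0.22, [310.8, 212.8, 318.7, 215.3])]
top blank_center [(0.57, [178.6, 203.2, 209.4, 219.8])]
top tube_bundle_loose [(0.91, [336.4, 159.2, 364.5, 199.0]), (0.4, [202.8, 201.0, 224.5, 226.5])]
top capped_cutter_loose [(0.51, [309.9, 211.4, 320.5, 217.6])]
```

```bash
python3 - <<'E'
import cv2,numpy as np
a=cv2.imread('pics/a_top.png');cv2.imwrite('pics/a_top_z.png',cv2.resize(a[160:260,150:280],None,fx=6,fy=6,interpolation=cv2.INTER_CUBIC))
a=cv2.imread('pics/a_side.png');cv2.imwrite('pics/a_side_z.png',cv2.resize(a[130:240,170:290],None,fx=5,fy=5,interpolation=cv2.INTER_CUBIC))
E
```

```text
(no output)
```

View pics/a_top.png

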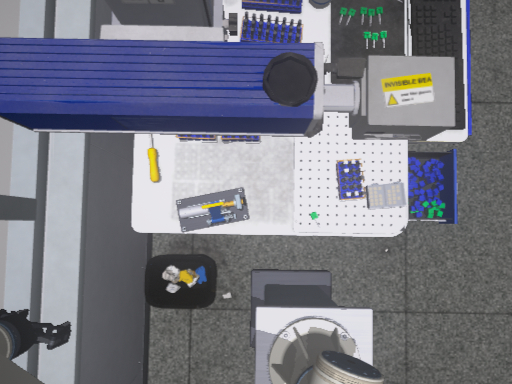

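View pics/a_side.png

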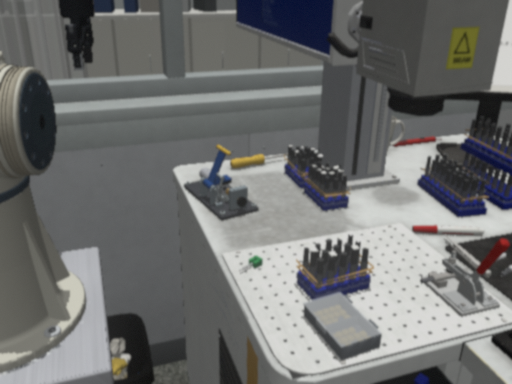

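```bash
ls pics
```

```text
a_side.png
a_side_z.png
a_top.png
a_top_z.png
a_wrist.png
```

View pics/a_wrist.png

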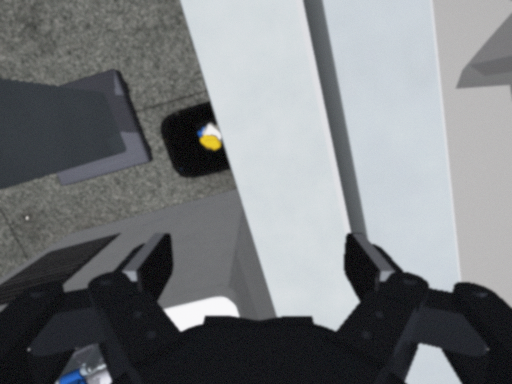

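View zooms.

View pics/a_top_z.png

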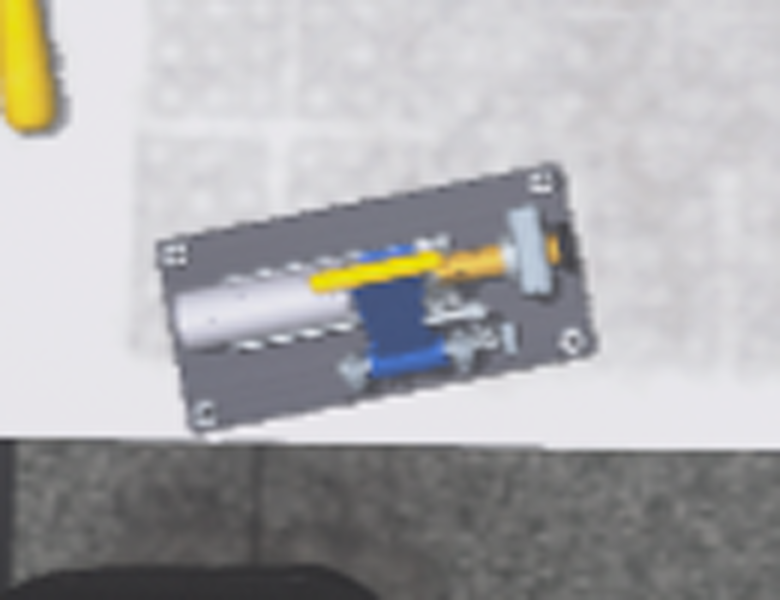

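View pics/a_side_z.png

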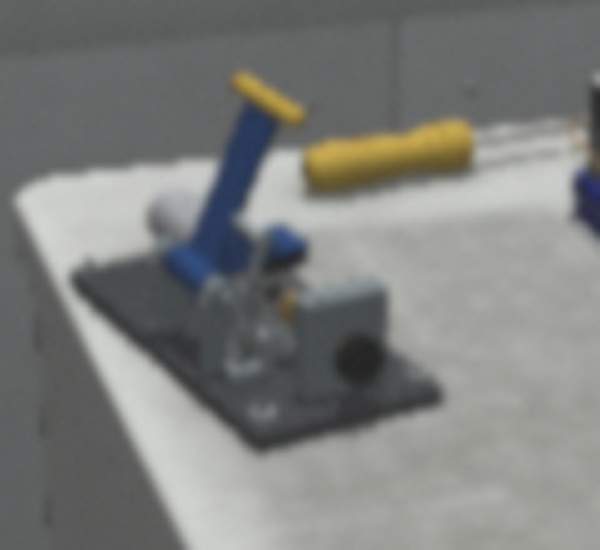

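```bash
cat > h.py <<'E'
import cv2,numpy as np
def ray(c,px,z,k=None):
    from rig import eyes
    k=k or eyes.calibration(c);R=cv2.Rodrigues(np.array(k['rvec'],float))[0];t=np.array(k['tvec'],float).ravel()
    o=-R.T@t;d=R.T@np.linalg.inv(np.array(k['mtx']))@np.array([px[0],px[1],1.])
    return o+d*(z-o[2])/d[2]
E
python3 - <<'E'
from h import *
from rig import eyes
T=lambda u,v:((u+.5)/6-.5+150,(v+.5)/6-.5+160)
S=lambda u,v:((u+.5)/5-.5+170,(v+.5)/5-.5+130)
k=eyes.calibration('top');s=eyes.calibration('side')
for n,p,z in [('c-+ (far,left)',(160,240),.01),('far right',(560,163),.01),('near right',(597,350),.01),('near left',(192,432),.01),('barL',(313,283),.118),('barR',(440,260),.118),('blank back',(180,318),.03),('blanktop at back',(190,318),.044),('tip',(437,267),.03),('stop top c',(527,250),.056),('hingeL',(372,362),.046),('hingeR',(445,350),.046)]:
    print(n,ray('top',T(*p),z,k).round(4))
for n,p,z in [('near left',(262,445),.01),('right',(440,395),.01),('barL',(238,78),.118),('barR',(300,116),.118)]:
    print('side',n,ray('side',S(*p),z,s).round(4))
E
```

```text
c-+ (far,left) [0.438  0.3843 0.01  ]
far right [0.4767 0.2019 0.01  ]
near right [0.3912 0.1833 0.01  ]
near left [0.3506 0.3672 0.01  ]
barL [0.4154 0.2993 0.118 ]
barR [0.4258 0.2472 0.118 ]
blank back [0.402  0.3704 0.03  ]
blanktop at back [0.4018 0.3633 0.044 ]
tip [0.4269 0.2556 0.03  ]
stop top c [0.4339 0.2142 0.056 ]
hingeL [0.3837 0.282  0.046 ]
hingeR [0.3896 0.2499 0.046 ]
side near left [0.3896 0.1735 0.01  ]
side right [0.472  0.1937 0.01  ]
side barL [0.4167 0.3037 0.118 ]
side barR [0.429 0.251 0.118]
```

```bash
python3 - <<'E'
from h import *
for z in [.2,.3,.4,.5,.6,.7]:
    print(z,'top',ray('top',(322,130),z).round(3),'topL',ray('top',(150,132),z).round(3),'side',ray('side',(330,52),z).round(3),ray('side',(240,20),z).round(3))
from rig import eyes
k=eyes.calibration('side')
O=np.array([.4167,.294]);uy=np.array([.211,-.977]);ux=np.array([-.977,-.211])
for c in ['side','top']:
    k=eyes.calibration(c)
    im=cv2.imread(f'pics/a_{c}.png')
    for x,y,z in [(0,20,118),(0,-8,118),(0,48,118),(35,20,46),(0,82,56),(0,-75,30),(0,25,30),(0,34,30),(0,58,30)]:
        p=np.r_[O+ux*x/1e3+uy*y/1e3,z/1e3]
        q=cv2.projectPoints(p[None],np.array(k['rvec'],float),np.array(k['tvec'],float),np.array(k['mtx']),None)[0].ravel()
        print(c,(x,y,z),p.round(4),((q-([170,130] if c=='side' else [150,160]))*(5 if c=='side' else 6)).round(0))
E
```

```text
0.2 top [0.593 0.017 0.2  ] topL [0.581 0.411 0.2  ] side [0.979 0.894 0.2  ] [0.988 1.959 0.2  ]
0.3 top [0.569 0.034 0.3  ] topL [0.559 0.384 0.3  ] side [0.683 0.327 0.3  ] [0.689 1.007 0.3  ]
0.4 top [0.545 0.051 0.4  ] topL [0.536 0.357 0.4  ] side [ 0.387 -0.239  0.4  ] [0.39  0.056 0.4  ]
0.5 top [0.522 0.067 0.5  ] topL [0.514 0.33  0.5  ] side [ 0.092 -0.806  0.5  ] [ 0.091 -0.896  0.5  ]
0.6 top [0.498 0.084 0.6  ] topL [0.491 0.303 0.6  ] side [-0.204 -1.372  0.6  ] [-0.208 -1.847  0.6  ]
0.7 top [0.474 0.101 0.7  ] topL [0.468 0.276 0.7  ] side [-0.5   -1.939  0.7  ] [-0.508 -2.799  0.7  ]
side (0, 20, 118) [0.4209 0.2745 0.118 ] [264.  97.]
side (0, -8, 118) [0.415  0.3018 0.118 ] [233.  78.]
side (0, 48, 118) [0.4268 0.2471 0.118 ] [296. 118.]
side (35, 20, 46) [0.3867 0.2671 0.046 ] [193. 270.]
side (0, 82, 56) [0.434  0.2139 0.056 ] [336. 285.]
side (0, -75, 30) [0.4009 0.3673 0.03  ] [171. 214.]
side (0, 25, 30) [0.422  0.2696 0.03  ] [272. 292.]
side (0, 34, 30) [0.4239 0.2608 0.03  ] [282. 300.]
side (0, 58, 30) [0.4289 0.2373 0.03  ] [309. 320.]
top (0, 20, 118) [0.4209 0.2745 0.118 ] [371. 268.]
top (0, -8, 118) [0.415  0.3018 0.118 ] [304. 281.]
top (0, 48, 118) [0.4268 0.2471 0.118 ] [438. 255.]
top (35, 20, 46) [0.3867 0.2671 0.046 ] [404. 353.]
top (0, 82, 56) [0.434  0.2139 0.056 ] [525. 247.]
top (0, -75, 30) [0.4009 0.3673 0.03  ] [184. 318.]
top (0, 25, 30) [0.422  0.2696 0.03  ] [403. 275.]
top (0, 34, 30) [0.4239 0.2608 0.03  ] [423. 271.]
top (0, 58, 30) [0.4289 0.2373 0.03  ] [475. 261.]
```

Emit:
carry_out(targets=[0.4, -0.4, 0.1, 0.4, 0.9, -1.0, 0.2, 0.9, 1.5, -1.7, 0.2, 1.4, 2.1, -2.4, 0.2, 1.9, 2.7, -3.1, 0.2, 2.4, 3.3, -3.8, 0.2, 2.9, 3.9, -4.5, 0.2, 3.4, 4.5, -5.2, 0.1, 3.9, 5.1, -5.9, 0, 4.3, 5.6, -6.4, 0, 4.6], claw=1, grip_force=80)

```text
t: 1.68
ee_pos: [0.3072, 0.4408, 0.231]
orientation: [0.335, -3.123, 0.001]
force: [0.2, 0.9, 0.1]
finger_gap: 0.0002
```

Emit:
carry_out(targets=[0.6, -0.7, 0, 0, 1.3, -1.5, 0, 0, 2.0, -2.3, -0.3, 0, 2.7, -3.1, -0.6, 0, 3.4, -3.9, -0.9, 0, 4.1, -4.7, -1.3, 0, 4.7, -5.4, -1.7, 0, 5.3, -6.0, -2.1, 0, 5.6, -6.4, -2.3, 0, 5.64, -6.42, -2.4, 0])

```text
t: 2.52
ee_pos: [0.4483, 0.2802, 0.1706]
orientation: [0.329, -3.124, 0.001]
force: [0.9, -0.2, 0.1]
finger_gap: -0.0001
```

```bash
python3 - <<'E'
from rig import bot,eyes
import cv2,numpy as np
o=bot.get_obs();print(o['t'],o['ee_pos'],o['force'])
out=[]
for c in ["side","top","wrist"]:
    im=eyes.grab_frame(c)[:,:,::-1];cv2.imwrite(f'pics/b_{c}.png',im)
a=cv2.imread('pics/b_side.png')[20:240,100:400];cv2.imwrite('pics/b_side_z.png',cv2.resize(a,None,fx=2.5,fy=2.5))
a=cv2.imread('pics/b_top.png')[150:270,140:300];cv2.imwrite('pics/b_top_z.png',cv2.resize(a,None,fx=4,fy=4))
E
```

```text
2.5167 [0.44831156 0.28022694 0.17057688] [ 0.85995429 -0.24906213  0.11956142]
```

View pics/b_side_z.png

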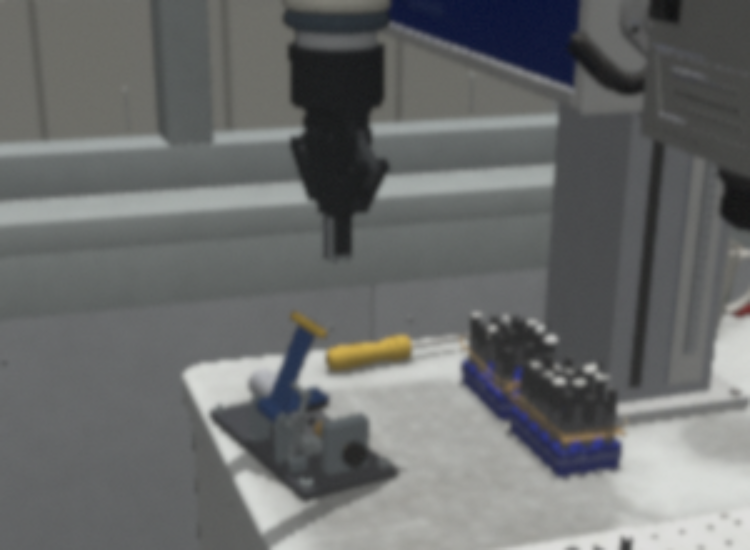

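View pics/b_wrist.png

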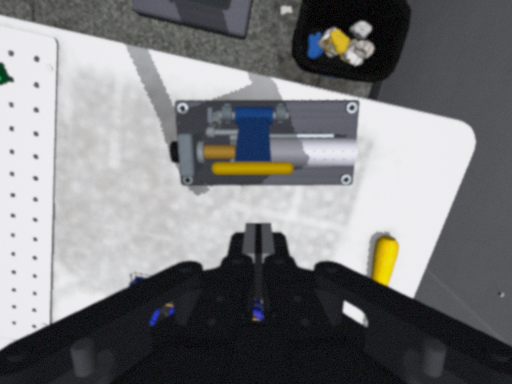

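View pics/b_top_z.png

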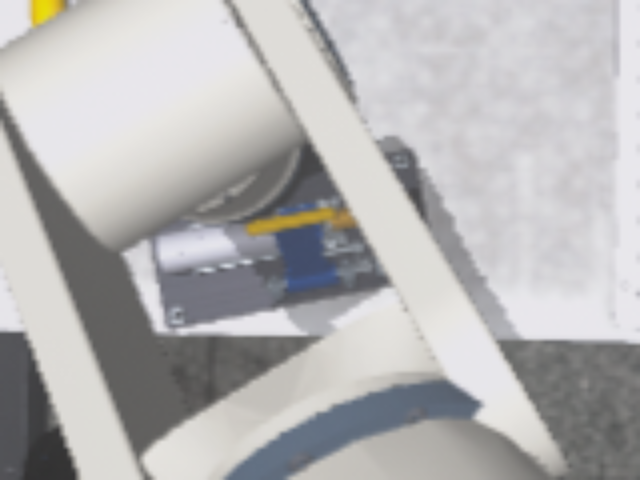

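```bash
python3 - <<'E'
from h import *
O=np.array([.4167,.294]);uy=np.array([.211,-.977]);ux=np.array([-.977,-.211])
for n,p,z in [('barL',(212,169),.118),('barR',(294,169),.118),('blankback',(357,152),.032),('tipvis',(236,152),.03),('stopfront',(197,155),.045),('c1',(177,101),.01),('c2',(359,101),.01),('c3',(355,185),.01),('c4',(180,185),.01)]:
    w=ray('wrist',p,z);d=w[:2]-O;print(n,w.round(4),'nest',(d@ux*1e3).round(1),(d@uy*1e3).round(1))
E
```

```text
barL [0.4277 0.2458 0.118 ] nest -0.6 49.5
barR [0.4156 0.302  0.118 ] nest -0.6 -8.0
blankback [0.4003 0.3734 0.032 ] nest -0.7 -81.1
tipvis [0.4257 0.256  0.03  ] nest -0.8 39.0
stopfront [0.434  0.2211 0.045 ] nest -1.5 74.9
c1 [0.3903 0.1864 0.01  ] nest 48.5 99.5
c2 [0.3512 0.368  0.01  ] nest 48.3 -86.1
c3 [0.437  0.3903 0.01  ] nest -40.1 -89.8
c4 [0.4774 0.2018 0.01  ] nest -39.8 102.9
```

Emit:
carry_out(targets=[0, 0, -0.5, 0, 0, 0, -1.1, 0, 0, 0, -1.7, 0, 0, 0, -2.3, 0, 0, 0, -2.65, 0, 0, 0, -2.65, 0])

```text
t: 3.17
ee_pos: [0.4462, 0.2822, 0.1039]
orientation: [0.334, -3.122, 0.001]
force: [-0.3, -0.7, 0.0]
finger_gap: -0.0002
```

Emit:
carry_out(targets=[-0.13, -0.03, 0, 0, -0.26, -0.06, 0, 0, -0.39, -0.08, 0, 0, -0.52, -0.11, 0, 0, -0.65, -0.14, 0, 0, -0.75, -0.16, 0, 0, -0.85, -0.18, 0, 0, -0.95, -0.21, 0, 0, -1.05, -0.23, 0, 0, -1.15, -0.25, 0, 0])

```text
t: 4.0
ee_pos: [0.4197, 0.2761, 0.1059]
orientation: [-0.332, 3.122, 0.002]
force: [2.6, 0.8, 2.9]
finger_gap: -0.0002
```

Emit:
carry_out(targets=[-0.09, -0.02, 0, 0, -0.18, -0.04, 0, 0, -0.27, -0.06, 0, 0, -0.36, -0.08, 0, 0, -0.45, -0.1, 0, 0, -0.54, -0.12, 0, 0])

```text
t: 4.5
ee_pos: [0.4046, 0.2723, 0.1047]
orientation: [0.332, -3.123, 0.001]
force: [0.6, 0.9, 0.5]
finger_gap: 0.0001
```

Emit:
carry_out(targets=[-0.08, -0.02, 0, 0, -0.16, -0.03, 0, 0, -0.24, -0.05, 0, 0, -0.3, -0.06, 0, 0, -0.3, -0.06, 0, 0])

```text
t: 4.92
ee_pos: [0.3973, 0.2709, 0.1049]
orientation: [0.332, -3.123, 0.0]
force: [-0.6, 0.4, -0.5]
finger_gap: -0.0004
```

```bash
python3 - <<'E'
from rig import bot,eyes
import cv2,numpy as np
for c in ["side","wrist"]:
    im=eyes.grab_frame(c)[:,:,::-1];cv2.imwrite(f'pics/c_{c}.png',im)
a=cv2.imread('pics/c_side.png')[110:240,150:310];a=cv2.resize(a,None,fx=4,fy=4)
cv2.imwrite('pics/c_side_z.png',a)
E
```

```text
(no output)
```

View pics/c_side_z.png

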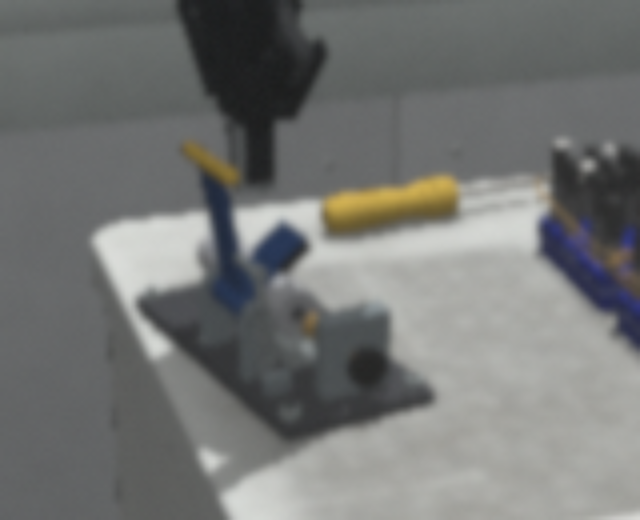

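View pics/c_wrist.png

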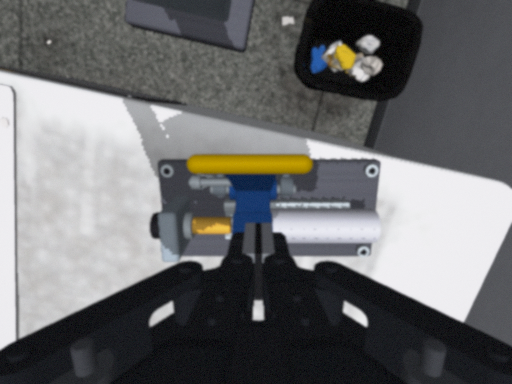

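Emit:
carry_out(targets=[0, 0, 0.6, 0, 0, 0, 1.4, 0, 0, 0, 2.2, 0, 0, 0, 2.8, 0, 0, 0, 3.0, 0])

```text
t: 5.43
ee_pos: [0.3989, 0.2719, 0.1822]
orientation: [-0.332, 3.121, 0.003]
force: [-0.4, -1.0, 0.5]
finger_gap: 0.0001
```

```bash
python3 - <<'E'
from rig import bot,eyes
import cv2,numpy as np
o=bot.get_obs();print(o['t'],o['ee_pos'])
for c in ["side","wrist"]:
    im=eyes.grab_frame(c)[:,:,::-1];cv2.imwrite(f'pics/d_{c}.png',im)
a=cv2.imread('pics/d_side.png')[110:240,150:310];a=cv2.resize(a,None,fx=4,fy=4)
cv2.imwrite('pics/d_side_z.png',a)
a=cv2.imread('pics/d_wrist.png')[100:260,140:400];a=cv2.resize(a,None,fx=3,fy=3,interpolation=cv2.INTER_CUBIC)
cv2.imwrite('pics/d_wrist_z.png',a)
E
```

```text
5.4333 [0.3989441  0.27186773 0.18219226]
```

View pics/d_side_z.png

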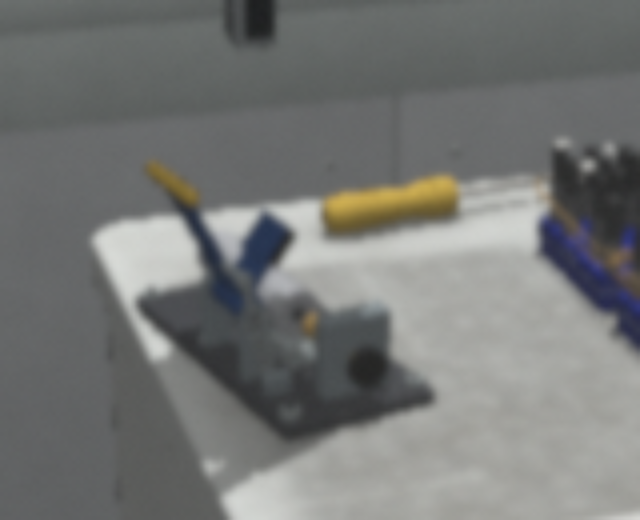

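View pics/d_wrist_z.png

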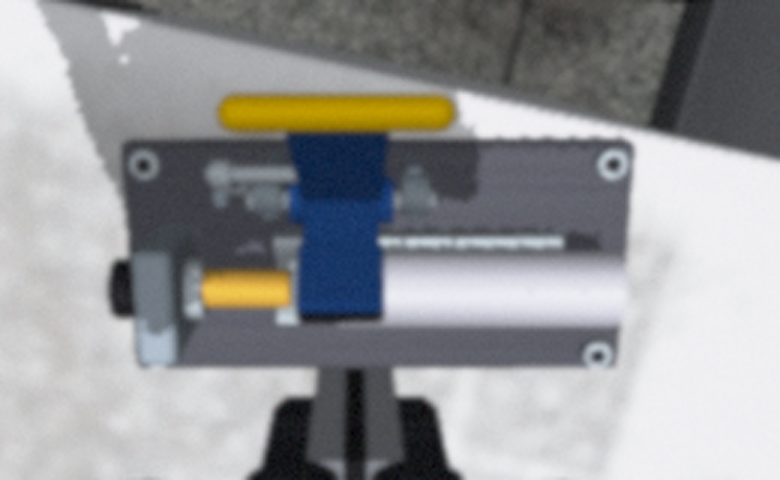

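```bash
python3 - <<'E'
from h import *
O=np.array([.4167,.294]);uy=np.array([.211,-.977]);ux=np.array([-.977,-.211])
for n,p,z in [('tip',(293,290),.033),('blankback',(625,290),.035),('blankback',(625,290),.025),('stopfront',(200,290),.03),('padlow',(340,318),.085)]:
    w=ray('wrist',((p[0]+.5)/3-.5+140,(p[1]+.5)/3-.5+100),z);d=w[:2]-O;print(n,w.round(4),'nest',(d@ux*1e3).round(1),(d@uy*1e3).round(1))
E
```

```text
tip [0.4241 0.2554 0.033 ] nest 0.9 39.3
blankback [0.399  0.3698 0.035 ] nest 1.3 -77.8
blankback [0.4012 0.3736 0.025 ] nest -1.7 -81.1
stopfront [0.432  0.2228 0.03  ] nest 0.0 72.8
padlow [0.4135 0.2709 0.085 ] nest 8.0 21.9
```

Emit:
carry_out(targets=[0, 0.6, 0, 0, -0.1, 1.4, 0, 0, -0.1, 2.2, 0, 0, -0.15, 3.0, 0, 0, -0.15, 3.8, 0, 0, -0.15, 4.6, -0.2, 0, -0.15, 5.05, -0.8, 0, -0.15, 5.05, -1.6, 0, -0.15, 5.05, -2.4, 0, -0.15, 5.05, -3.2, 0])

```text
t: 6.37
ee_pos: [0.3933, 0.397, 0.0977]
orientation: [0.333, -3.123, 0.002]
force: [-1.0, -1.0, 0.5]
finger_gap: -0.0002
```

Emit:
carry_out(targets=[0, 0, -0.6, 0, 0, 0, -1.2, 0, 0, 0, -1.8, 0, 0, 0, -2.3, 0, 0, 0, -2.7, 0, 0, 0, -2.7, 0])

```text
t: 6.87
ee_pos: [0.3928, 0.3961, 0.0299]
orientation: [0.332, -3.121, 0.004]
force: [-0.9, -0.3, 0.4]
finger_gap: -0.0001
```

```bash
python3 - <<'E'
from rig import bot,eyes
import cv2,numpy as np
for i in range(3):
    o=bot.get_obs();print(o['t'],o['ee_pos'],o['force'])
    eyes.grab_frame('top')
for c in ["side","wrist"]:
    im=eyes.grab_frame(c)[:,:,::-1];cv2.imwrite(f'pics/e_{c}.png',im)
a=cv2.imread('pics/e_side.png')[110:240,150:310];a=cv2.resize(a,None,fx=4,fy=4)
cv2.imwrite('pics/e_side_z.png',a)
E
```

```text
6.8667 [0.39279649 0.39611625 0.02993801] [-0.9273218  -0.29259903  0.44812548]
6.9167 [0.39336596 0.39664858 0.03117768] [-0.18944655  0.09400253  0.17087264]
6.9667 [0.39390162 0.39719742 0.03212617] [ 0.25503352 -0.02696368  0.57943067]
```

View pics/e_side_z.png

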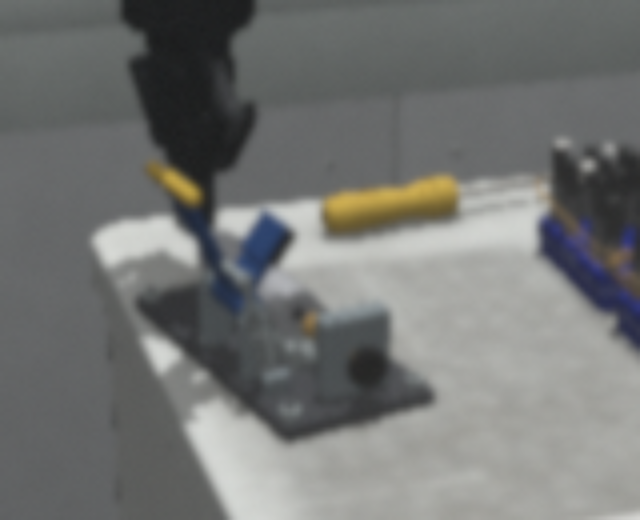

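View pics/e_wrist.png

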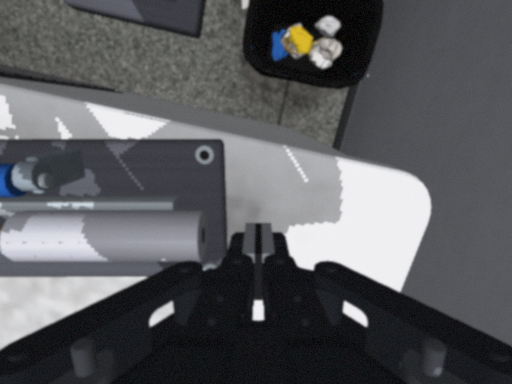

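Emit:
carry_out(targets=[0.01, -0.05, 0, 0, 0.02, -0.1, 0, 0, 0.03, -0.15, 0, 0, 0.04, -0.2, 0, 0, 0.05, -0.25, 0, 0, 0.06, -0.29, 0, 0, 0.07, -0.34, 0, 0, 0.08, -0.39, 0, 0, 0.1, -0.44, 0, 0, 0.11, -0.49, 0, 0])

```text
t: 7.95
ee_pos: [0.3969, 0.385, 0.0325]
orientation: [-0.332, 3.124, -0.0]
force: [-0.6, 0.7, -0.4]
finger_gap: -0.0001
```

Emit:
carry_out(targets=[0.01, -0.05, 0, 0, 0.02, -0.1, 0, 0, 0.03, -0.15, 0, 0, 0.04, -0.2, 0, 0, 0.05, -0.25, 0, 0])

```text
t: 8.37
ee_pos: [0.3982, 0.3791, 0.0326]
orientation: [-0.332, 3.124, 0.001]
force: [-0.7, 1.3, 0.3]
finger_gap: -0.0002
```

Emit:
carry_out(targets=[0.01, -0.05, 0, 0, 0.02, -0.1, 0, 0, 0.03, -0.15, 0, 0])

```text
t: 8.62
ee_pos: [0.399, 0.3752, 0.0326]
orientation: [-0.332, 3.124, 0.0]
force: [0.3, 1.8, 0.5]
finger_gap: -0.0
```

```bash
python3 - <<'E'
from rig import bot,eyes
import cv2
o=bot.get_obs();print(o['t'],o['ee_pos'],o['force'])
im=eyes.grab_frame('wrist')[:,:,::-1];cv2.imwrite('pics/f_wrist.png',im)
E
```

```text
8.6167 [0.39895575 0.37518441 0.03260805] [0.25330027 1.83339567 0.49330049]
```

View pics/f_wrist.png

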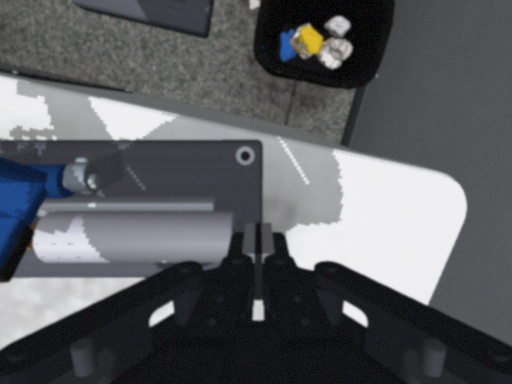

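Emit:
carry_out(targets=[0.01, -0.05, 0, 0, 0.02, -0.1, 0, 0, 0.03, -0.15, 0, 0, 0.04, -0.2, 0, 0])

```text
t: 9.0
ee_pos: [0.3999, 0.3701, 0.0326]
orientation: [-0.332, 3.124, 0.0]
force: [-0.6, 3.1, 0.9]
finger_gap: 0.0004
```

Emit:
carry_out(targets=[0.01, -0.04, 0, 0, 0.02, -0.08, 0, 0])

```text
t: 9.17
ee_pos: [0.4004, 0.368, 0.0325]
orientation: [0.332, -3.124, -0.0]
force: [-0.7, 2.5, 0.8]
finger_gap: 0.0006
```

Emit:
carry_out(targets=[0.01, -0.03, 0, 0])

```text
t: 9.25
ee_pos: [0.4006, 0.3673, 0.0325]
orientation: [0.332, -3.124, -0.0]
force: [-0.0, 2.5, 0.6]
finger_gap: -0.0
```

Emit:
carry_out(targets=[0.01, -0.03, 0, 0])

```text
t: 9.33
ee_pos: [0.4008, 0.3666, 0.0325]
orientation: [0.332, -3.124, 0.0]
force: [-0.8, 2.1, 0.5]
finger_gap: -0.0
```

Emit:
carry_out(targets=[0.01, -0.03, 0, 0])

```text
t: 9.42
ee_pos: [0.401, 0.3658, 0.0325]
orientation: [0.332, -3.124, 0.0]
force: [-0.6, 2.7, 0.3]
finger_gap: -0.0001
```

Emit:
carry_out(targets=[0, -0.03, 0, 0])

```text
t: 9.5
ee_pos: [0.4011, 0.3651, 0.0325]
orientation: [-0.332, 3.124, 0.0]
force: [-0.4, 2.3, 0.3]
finger_gap: -0.0002
```

Emit:
carry_out(targets=[0.01, -0.03, 0, 0])

```text
t: 9.58
ee_pos: [0.4014, 0.3646, 0.0326]
orientation: [-0.332, 3.124, 0.001]
force: [-2.0, 5.9, 0.9]
finger_gap: -0.0003
```

Emit:
carry_out(targets=[0, -0.03, 0, 0])

```text
t: 9.67
ee_pos: [0.4015, 0.3644, 0.0327]
orientation: [-0.331, 3.123, 0.002]
force: [-3.6, 9.9, 1.7]
finger_gap: 0.0005
```

Emit:
carry_out(targets=[0.01, -0.03, 0, 0])

```text
t: 9.75
ee_pos: [0.4019, 0.3643, 0.0329]
orientation: [-0.331, 3.123, 0.004]
force: [-4.7, 11.3, 1.5]
finger_gap: 0.0002
```

Emit:
carry_out(targets=[0, 0, 0, 0])

```text
t: 9.83
ee_pos: [0.4019, 0.3644, 0.0329]
orientation: [-0.331, 3.123, 0.004]
force: [-4.3, 10.1, 1.3]
finger_gap: -0.0001
```

Emit:
carry_out(targets=[0, 0, 0, 0, 0, 0, 0, 0, 0, 0, 0, 0])

```text
t: 10.08
ee_pos: [0.4018, 0.3644, 0.0329]
orientation: [-0.331, 3.123, 0.004]
force: [-3.3, 9.0, 0.8]
finger_gap: -0.0002
```

Emit:
carry_out(targets=[0.005, -0.015, 0, 0, 0.005, -0.015, 0, 0, 0.005, -0.015, 0, 0])

```text
t: 10.33
ee_pos: [0.402, 0.3644, 0.033]
orientation: [-0.331, 3.123, 0.005]
force: [-3.9, 10.4, 1.2]
finger_gap: 0.0001
```

Emit:
carry_out(targets=[0, 0, 0, 0, 0, 0, 0, 0, 0, 0, 0, 0, 0, 0, 0, 0, 0, 0, 0, 0, 0, 0, 0, 0, 0, 0, 0, 0, 0, 0, 0, 0, 0, 0, 0, 0])

```text
t: 11.08
ee_pos: [0.402, 0.3644, 0.033]
orientation: [-0.331, 3.123, 0.005]
force: [-4.8, 11.0, 0.6]
finger_gap: 0.0002
```

```bash
python3 - <<'E'
from rig import bot,eyes
import cv2
for c in ['wrist','side']:
    im=eyes.grab_frame(c)[:,:,::-1];cv2.imwrite(f'pics/g_{c}.png',im)
o=bot.get_obs();print(o['t'],o['ee_pos'],o['force'])
E
```

```text
11.1833 [0.40199158 0.36432729 0.0329807 ] [-4.72763673 10.67296247  0.94967467]
```

View pics/g_wrist.png

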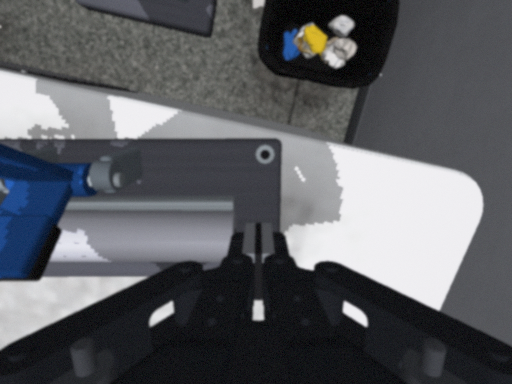

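Emit:
carry_out(targets=[-0.02, 0.1, 0, 0, -0.07, 0.3, 0, 0, -0.12, 0.6, 0, 0, -0.15, 0.7, 0.3, 0, -0.15, 0.7, 1.2, 0, -0.15, 0.7, 2.4, 0, -0.15, 0.7, 3.6, 0, -0.15, 0.7, 4.8, 0, -0.15, 0.7, 5.7, 0, -0.15, 0.7, 6.0, 0])

```text
t: 12.02
ee_pos: [0.3992, 0.3814, 0.1868]
orientation: [-0.332, 3.12, 0.005]
force: [1.2, 1.0, -0.7]
finger_gap: -0.0004
```

```bash
python3 - <<'E'
from rig import bot,eyes
import cv2
o=bot.get_obs();print(o['t'],o['ee_pos'],o['force'])
E
```

```text
12.0167 [0.39922882 0.38135308 0.18678341] [ 1.1649591   0.95551333 -0.73825323]
```

Emit:
carry_out(targets=[-0.3, -0.5, 0, 0, -0.7, -1.1, 0, 0, -1.1, -1.8, 0, 0, -1.5, -2.5, 0, 0, -1.9, -3.2, 0, 0, -2.3, -3.9, 0, 0, -2.7, -4.5, 0, 0, -2.95, -4.95, 0, 0, -3.04, -5.12, 0, 0, -3.04, -5.12, 0, 0])

```text
t: 12.85
ee_pos: [0.3216, 0.2514, 0.1825]
orientation: [0.332, -3.124, 0.0]
force: [0.5, 0.2, -1.1]
finger_gap: 0.0003
```

```bash
python3 - <<'E'
from rig import bot,eyes
import cv2
for c in ['wrist','side']:
    im=eyes.grab_frame(c)[:,:,::-1];cv2.imwrite(f'pics/h_{c}.png',im)
o=bot.get_obs();print(o['t'],o['ee_pos'],o['force'])
E
```

```text
12.95 [0.32266881 0.25264761 0.18278149] [0.06387515 0.1450433  0.40818713]
```

View pics/h_wrist.png

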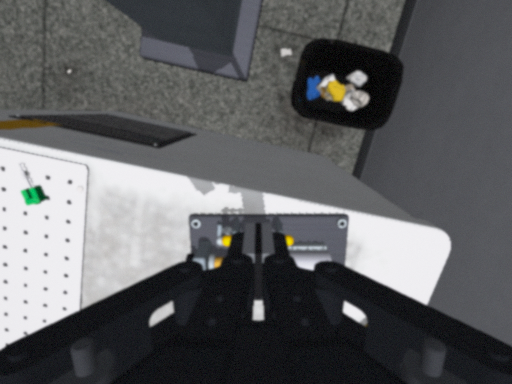

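View pics/h_side.png

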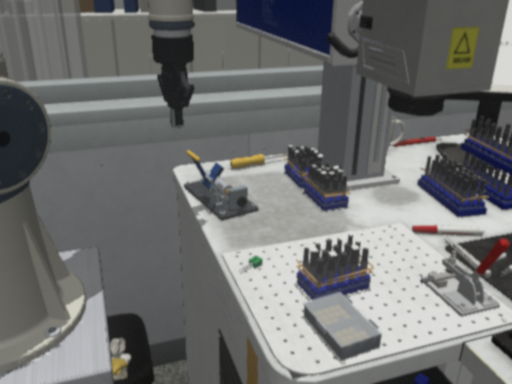

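Emit:
carry_out(targets=[0, 0, -0.5, 0, 0, 0, -1.1, 0, 0, 0, -1.8, 0, 0, 0, -2.5, 0, 0, 0, -3.0, 0, 0, 0, -3.15, 0, 0, 0, -3.15, 0])

```text
t: 13.53
ee_pos: [0.3219, 0.2522, 0.103]
orientation: [0.332, -3.122, 0.001]
force: [0.9, -0.4, 0.2]
finger_gap: 0.0001
```

Emit:
carry_out(targets=[0.13, 0.03, 0, 0, 0.26, 0.06, 0, 0, 0.39, 0.08, 0, 0, 0.52, 0.11, 0, 0, 0.65, 0.14, 0, 0, 0.75, 0.16, 0, 0, 0.85, 0.18, 0, 0, 0.95, 0.21, 0, 0, 1.05, 0.23, 0, 0])

```text
t: 14.28
ee_pos: [0.3477, 0.2574, 0.1038]
orientation: [0.332, -3.123, 0.001]
force: [-3.6, -0.4, 2.3]
finger_gap: -0.0003
```

Emit:
carry_out(targets=[0.1, 0.02, 0, 0, 0.2, 0.04, 0, 0, 0.3, 0.06, 0, 0, 0.4, 0.09, 0, 0, 0.5, 0.11, 0, 0, 0.6, 0.13, 0, 0, 0.7, 0.15, 0, 0])

```text
t: 14.87
ee_pos: [0.3663, 0.2617, 0.1038]
orientation: [-0.332, 3.123, 0.0]
force: [-1.0, 0.1, 1.3]
finger_gap: -0.0003
```

Emit:
carry_out(targets=[0.08, 0.02, 0, 0, 0.16, 0.03, 0, 0, 0.24, 0.05, 0, 0, 0.32, 0.07, 0, 0, 0.4, 0.09, 0, 0])

```text
t: 15.28
ee_pos: [0.376, 0.2639, 0.1038]
orientation: [-0.332, 3.124, 0.0]
force: [0.1, -0.4, 0.9]
finger_gap: -0.0002
```

```bash
python3 - <<'E'
from rig import bot,eyes
import cv2
im=eyes.grab_frame('side')[:,:,::-1];im=eyes.grab_frame('side')[:,:,::-1]
cv2.imwrite('pics/i_side_z.png',cv2.resize(im[110:240,150:310],None,fx=4,fy=4))
o=bot.get_obs();print(o['t'],o['ee_pos'],o['force'])
E
```

```text
15.3833 [0.37614136 0.26394825 0.10383322] [ 1.10330103  0.40999727 -1.05997907]
```

View pics/i_side_z.png

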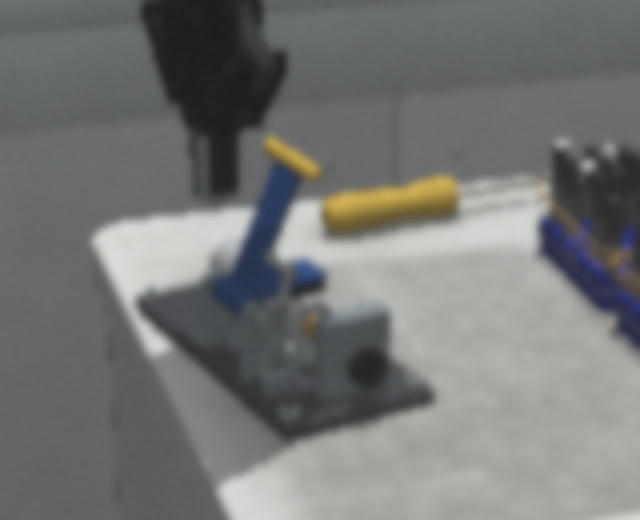

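Flap has run away from the finger and snapped shut (bar at about zoom (290,158)). Lift off.

Emit:
carry_out(targets=[0, 0, 0.6, 0, 0, 0, 1.4, 0, 0, 0, 2.2, 0, 0, 0, 2.8, 0, 0, 0, 3.0, 0])

```text
t: 15.8
ee_pos: [0.3766, 0.2645, 0.1809]
orientation: [-0.332, 3.121, 0.002]
force: [0.3, 0.1, -0.7]
finger_gap: 0.0003
```

Emit:
carry_out(targets=[0.3, 0.4, 0, 0, 0.9, 1.0, 0, 0, 1.5, 1.6, 0, 0, 2.1, 2.2, 0, 0, 2.5, 2.6, 0, 0, 2.7, 2.8, 0, 0, 2.7, 2.8, 0, 0])

```text
t: 16.38
ee_pos: [0.4439, 0.3348, 0.1774]
orientation: [0.333, -3.123, 0.001]
force: [-1.6, -0.4, 0.1]
finger_gap: -0.0002
```

```bash
python3 - <<'E'
from rig import bot,eyes
import cv2
im=eyes.grab_frame('side')[:,:,::-1]
cv2.imwrite('pics/j_side_z.png',cv2.resize(im[110:240,150:310],None,fx=4,fy=4))
im=eyes.grab_frame('wrist')[:,:,::-1]
cv2.imwrite('pics/j_wrist.png',im)
o=bot.get_obs();print(o['t'],o['ee_pos'],o['force'])
E
```

```text
16.4833 [0.44247185 0.33335081 0.17768556] [-0.48255172 -0.10060096  0.39600105]
```

View pics/j_side_z.png

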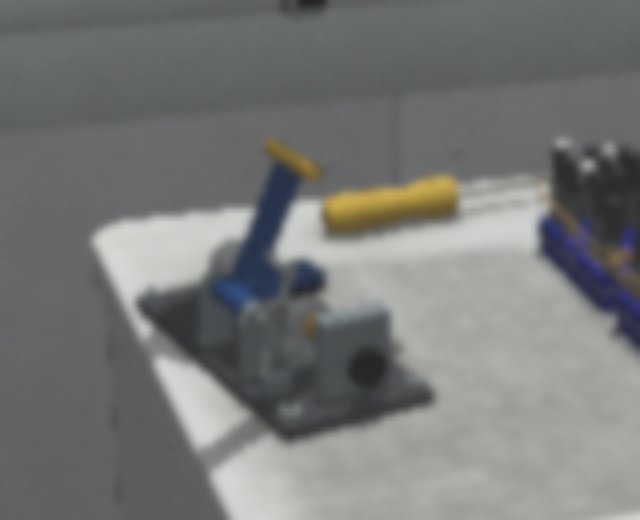

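View pics/j_wrist.png

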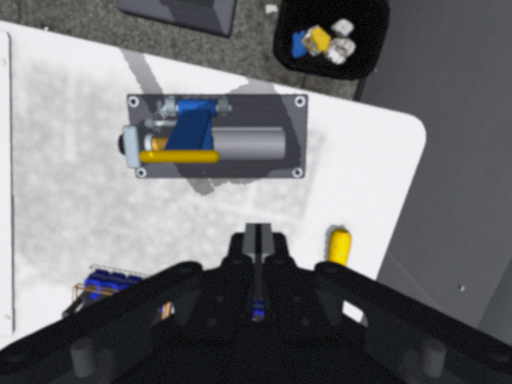

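```bash
python3 - <<'E'
from h import *
O=np.array([.4167,.294]);uy=np.array([.211,-.977]);ux=np.array([-.977,-.211])
for n,p,z in [('back',(285,143),.033),('barL',(137,156),.118),('barR',(219,156),.118)]:
    w=ray('wrist',p,z);d=w[:2]-O;print(n,'nest',(d@ux*1e3).round(1),(d@uy*1e3).round(1))
E
```

```text
back nest 1.9 -60.6
barL nest 1.7 52.9
barR nest 1.6 -5.6
```

Emit:
carry_out(targets=[-0.4, 0, 0, 0, -1.1, 0, 0.2, 0, -1.8, 0.1, 0.2, 0, -2.5, 0.1, 0.2, 0, -3.2, 0.1, 0.2, 0, -3.9, 0.2, 0.2, 0, -4.3, 0.2, 0.2, 0, -4.3, 0.2, 0.2, 0])

```text
t: 17.15
ee_pos: [0.3331, 0.3382, 0.1838]
orientation: [0.335, -3.123, 0.001]
force: [-0.0, -0.5, -0.0]
finger_gap: 0.0002
```

```bash
python3 - <<'E'
from rig import bot,eyes
import cv2
im=eyes.grab_frame('wrist')[:,:,::-1];im=eyes.grab_frame('wrist')[:,:,::-1]
cv2.imwrite('pics/k_wrist.png',im)
cv2.imwrite('pics/k_wrist_z.png',cv2.resize(im[160:300,80:280],None,fx=4,fy=4,interpolation=cv2.INTER_CUBIC))
im=eyes.grab_frame('top')[:,:,::-1]
cv2.imwrite('pics/k_top_z.png',cv2.resize(im[160:260,150:280],None,fx=6,fy=6,interpolation=cv2.INTER_CUBIC))
o=bot.get_obs();print(o['t'],o['ee_pos'],o['force'])
E
```

```text
17.3 [0.336055   0.33895848 0.18404933] [0.71733549 0.47706856 0.11585792]
```

View pics/k_wrist_z.png

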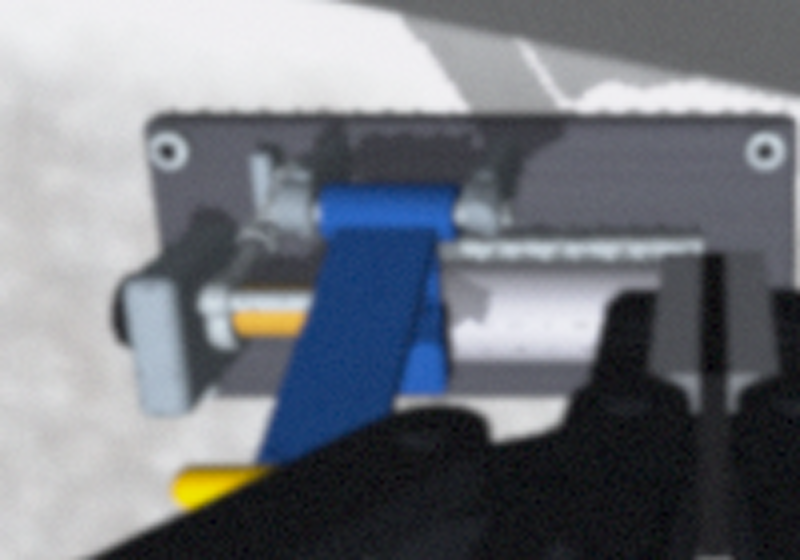

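View pics/k_top_z.png

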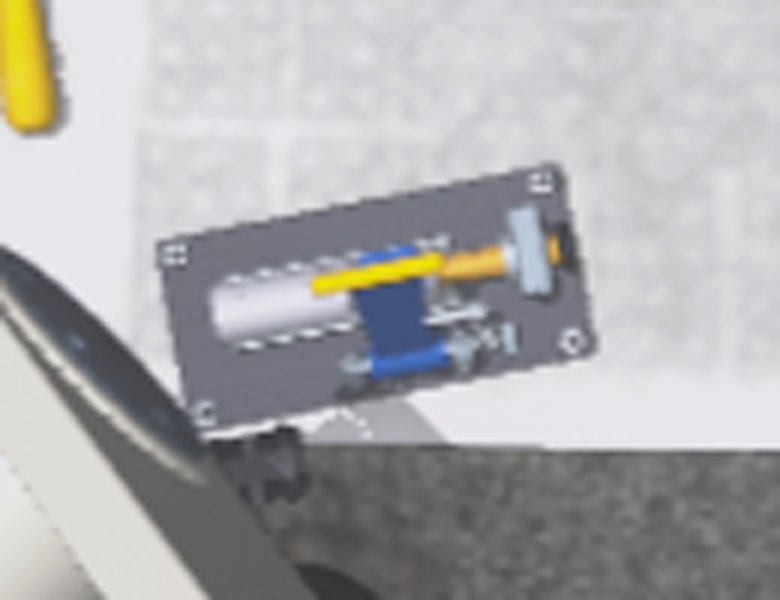

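Emit:
carry_out(targets=[0.1, -0.5, 0.1, 0, 0.3, -1.2, 0.2, 0, 0.4, -2.0, 0.2, 0, 0.6, -2.8, 0.2, 0, 0.8, -3.6, 0.2, 0, 1.0, -4.4, 0.2, 0, 1.1, -5.2, 0.2, 0, 1.3, -6.0, 0.2, 0, 1.4, -6.5, 0.2, 0, 1.4, -6.6, 0.2, 0])

```text
t: 18.13
ee_pos: [0.3713, 0.1713, 0.1888]
orientation: [-0.329, 3.124, -0.001]
force: [0.8, -0.2, -0.4]
finger_gap: 0.0
```

```bash
python3 - <<'E'
from rig import bot,eyes
import cv2
im=eyes.grab_frame('wrist')[:,:,::-1];im=eyes.grab_frame('wrist')[:,:,::-1]
cv2.imwrite('pics/l_wrist.png',im)
cv2.imwrite('pics/l_wrist_z.png',cv2.resize(im[170:290,240:440],None,fx=4,fy=4,interpolation=cv2.INTER_CUBIC))
o=bot.get_obs();print(o['t'],o['ee_pos'],o['force'])
E
```

```text
18.2333 [0.3711525  0.1728569  0.18888725] [ 0.57695131  0.42910148 -0.60814965]
```

View pics/l_wrist_z.png

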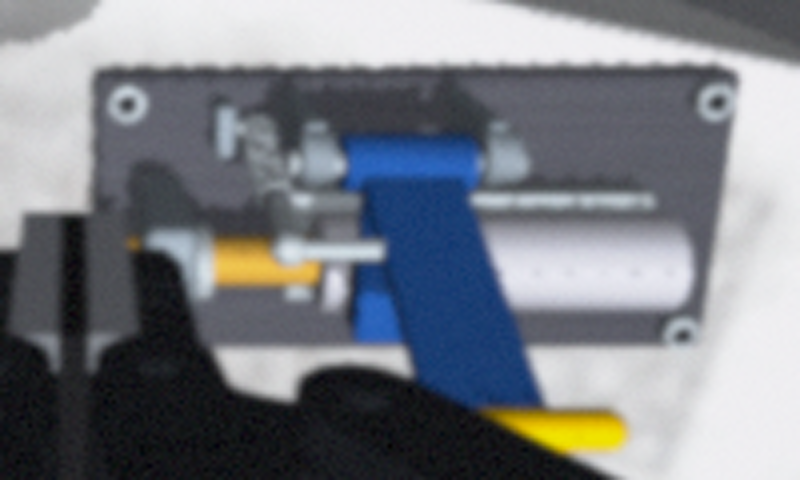

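```bash
python3 -c "
from rig import job_done;print(job_done())"
```

```text
the job is handed in; nothing more can be done
None
```

The job was handed in at about 18 s with the flap snapped shut and the blank against the brass stop screw; no verdict was reported.

- **Opening the flap:** I pushed the yellow bar towards the robot with closed fingertips until the flap ran to its open stop. The highest force I read was about 4 N.
- **Seating the blank:** I slid the blank about 16 to 18 mm at 9 to 15 mm/s until it met the screw. I then held it at about 10 to 12 N, measured at the wrist, for over a second.
- **Shutting the flap:** I tipped it back over and it snapped shut by itself. The highest force I read was about 4 N.

**Last checks:** the final wrist picture shows the blank's front face meeting the brass tip with no visible gap (zoomed column about 321). The bar is back where it was at the start in the top view, and the fingers are clear with wrist forces near zero. I did not move near the tube bundle or the cutter, but I also did not re-measure where they are.

**Not settled:**
- I only read forces at the end of each move, so a brief peak in between could have been missed.
- The pad's force on the blank could not be measured. I judged it from the shut position.
- Estimates of the blank's rear face differ by about 2 mm between pictures, which is within the calibration error.

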